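# Raise the dust booth window to its mark

### The job

Open the dust booth for work on the specimens: with your fingertips beneath the orange lip, push its counterweighted window up smoothly until the black pointers at the lip's ends are level with the green collars on the posts, then come away and leave it standing there. Only push from below, never grip the lip, and leave the specimens, jars and other things where they stand.

Things in the scene. Friction and masses are not known exactly. Their poses are not given: they have to be found in the camera images.
- booth: Fixed benchtop dust booth, 430 mm wide, 240 mm deep, 580 mm high, clear sides, open back and top. Origin on the table under the middle of the window plane; x points into the booth (away from the robot), y along its width, z up. Two upright posts, 24 mm square, stand in the window plane at y = -190 and +190 mm. Floor plate 20 mm thick, its front edge 15 mm in front of the window plane. Its position and yaw (within 0.25 rad) vary.
- window (a joint): Height of the clear window in its posts, m: 0 is its lowest place, 0.20 fully up, growing upward. Counterweighted: it stays where it is left; 2 to 5 N at the lip, plus about 8 N per m/s, moves it up.
- lip_edge (a point): Middle of the front lower edge of the orange lip, moving with the window; axes as the booth's. The lip is a ledge 300 mm wide (y), 16 mm thick, its flat underside at this point's height; it stands out 42 mm from the pane towards the robot. At joint 0 the underside is 140 mm above the table; nothing stands beneath the lip. Fingers tilted forward 35 to 45 degrees fit beneath it.
- pointer (a point): Point in the window plane at the height of the black pointers at the lip's ends (8 mm above the lip's underside), moving with the window.
- mark: Two green collars, 44 mm square and 16 mm high, one on each post of the booth, showing the height wanted. Origin midway between the posts at the collars' mid height; this height varies, always above the window's start.
- ammonite: Pale coiled fossil disc, 110 mm across, 32 mm high, loose on the booth's floor behind the window. Origin under its centre.
- spirit_jar: Amber jar with black cap, 64 mm across, 130 mm high, loose on the booth's floor behind the window. Origin under its centre.
- tall_jar: Green glass jar with black cap, 70 mm across, 170 mm high, loose on the table to the robot's right. Origin under its centre.
- vertebra: Grey waisted fossil vertebra, 62 mm across, 45 mm high, loose on the table. Origin under its centre.
- nodule: Brown rounded stone, 58 mm across, 40 mm high, loose on the table. Origin under its centre.
- brush: Loose cleaning brush lying on the table on the robot's left. Origin under its middle, x along it.
- specimen_box: White open box 75 x 55 mm, 25 mm high, with a small red-brown fossil in it, loose on the table. Origin under its centre.

How it is judged:
On the way:
1. the window is being pushed up from its start by fingers beneath the lip (contact force between the fingers and window_c0 above 0.5 N and distance of pointer from where it was at the start of the episode above 0.015 m), for 0.05 s.
At the end, for the whole second after the job is handed in: The window stands still with its pointers within 10 mm of the collars' mid height, and no loose thing is more than 20 mm from where it began (z of pointer in the frame of mark between -0.01 and 0.01 m and velocity of joint window between -0.01 and 0.01 m/s and distance of each of ammonite, spirit_jar, tall_jar, vertebra, nodule, brush, specimen_box from where it was at the start of the episode below 0.02 m); the robot touches nothing.
It fails at once if the lip is gripped: fingers press its underside and its top face at once (contact force between the fingers and window_c0 above 0.5 N and contact force between the fingers and window_c1 above 0.5 N).
It fails at once if the window is jerked or thrown: faster than 0.5 m/s (velocity of joint window above 0.5 m/s or velocity of joint window below -0.5 m/s).
It fails at once if a specimen or other loose thing is shifted, lifted or carried by more than 20 mm (distance of any of ammonite, spirit_jar, tall_jar, vertebra, nodule, brush, specimen_box from where it was at the start of the episode above 0.02 m).
It also fails if it takes over 35 s, if anything falls off the work surface, if the arm or the gripper's body presses on something with over 40 N, if the wrist force passes 120 N, or if a joint passes its speed limit or range.

### The arm

A 6-joint arm with a two-finger parallel gripper is mounted at the origin on the work surface. World frame = base frame: x ahead of the robot, y to its left, z up, the work surface at z = 0. Lengths are in m, angles in rad, forces in N, time in s.
With the tool pointing down it reaches from about 0.25 to 0.8 m from the base axis. Payload 8.5 kg.
Tool frame: the origin (TCP) lies between the finger pads; the fingertips stand 8 mm ahead of it and the grasp point (between the pads) lies 11 mm behind it; z points along the fingers, y is the line along which they close (so a half turn about z gives the same grasp; the last joint's range is limited). The gripper opens to 85 mm and grips with 20 to 120 N. Pads are 22 mm wide; open, the fingers measure 114 mm over their backs; the gripper's body (76 mm by 85 mm) begins 54 mm behind the grasp point. The pads swing forward as they close: fully open they stand 13 mm farther back than shut.
Start: joints at [-1.281, 0.238, -0.013, 1.319, 0, 1.571], TCP at [0.15, -0.503, 0.239] pointing down, gripper open.
Joint ranges: [-2.66, 2.66], [-1.03, 1.9], [-1.14, 1.46], [-1.82, 2.27], [-1.45, 1.34], [-3.14, 3.14]. Speed limits (rad/s): [2.22, 2.22, 2.79, 3.14, 3.14, 3.14].

### API

Orientations are given as a unit quaternion [w, x, y, z].
In Python, from workcell import robot, imaging, hand_in gives the robot as it stands. The module is installed in compiled form; this text tells all that it offers.
- The arm moves only by the tool servo_tool, never from a script. Its argument "steps" is a list of rows, each an object with "xyz": the shift along the tool's x, y, z in mm, a list of three; "angular": the turn, a rotation vector about the tool's x, y, z in rad, a list of three. In form: [{"xyz": [dx, dy, dz], "angular": [rx, ry, rz]}, ...]. A call has 1 to 5 rows; each row shifts and turns the commanded pose from where the row before left it, along the tool's axes as they then stand; what a row does not reach is not made up. A row lasts 1/12 s, in which the tool goes at most 41.7 mm and 7.16 degrees, less where a joint would pass 70% of its speed; a pose out of reach is approached as far as the arm can. A call with a gripper value outside its range is refused whole. "hand" is the opening, from -1 (shut) to 1 (fully open), so that 0 is half open, set as the call begins (left out, the last holds). The fingers move at their own pace and stop on an object; the grip force is fixed at half the most. Time passes only in rows, so rows that do not move let the fingers close. It gives the time, the measured TCP pose, the force, the opening and the grip force at its end, in the units of the state.
- robot.sense(): the state, without advancing time (a new reading comes with each control period).
- imaging.read_camera(name): name is "scene" or "top" or "wrist"; returns the picture (384x512x3 uint8, red, green, blue); there is no depth.
- imaging.camera_info(name): a dict with "fx", "fy", "cx", "cy" (pixels), "T" (4x4, takes a point from camera to world coordinates); the wrist camera has in their place "hand_eye" (4x4, takes a point from camera to tool coordinates, whose origin is the TCP and whose axes are the flange's). Camera axes: x right, y down, z forward; pixel columns grow to the right and rows downward; lengths in m; the calibration is good to about 2 mm. A picture is of the moment at which its call begins: read the wrist's pose just before it. camera_info takes no time and is no camera call.
- hand_in(): hands the job in; it is judged then, once.
Trained networks look in the newest picture that a camera, given by its name, has taken for a name from the list of things; names that differ only in an ending like _2 or _b are one class to them, and where a whole thing is asked for, a point or a joint stands for the part that bears it (a point fixed in the world has none). Each returns a list of dicts, best first, with "conf" (0 to 1); they miss things now and then, are a little off and sometimes report something else, mostly with a low value. They report only what shows in the picture. A call takes as long as a camera call.
- imaging.look_for(target, camera): "bbox" ([left, top, width, height] in pixels, round what is visible of it).
The state is a dict: "clock": time; "joint_pos": joint angles; "joint_velocities": joint speeds; "joint_torque": joint torques, N m; "tool_pos": TCP position; "ee_rot": TCP orientation; "force": force on the tool from outside, world axes, zero at the start; "wrist_torque": the same for the moment, N m; "opening": opening from 0.0 (shut) to 1.0 (fully open); "gripper_force": force on a finger pad.
Only numpy, scipy, OpenCV 4.12 (cv2) and the standard library are available. Lean on these libraries where they do the work, as an engineer would, in place of code of your own. Each camera call takes 0.05 s, during which the arm holds its last target. There are 200 camera calls.

## Working session

There is one attempt and no reset: what is moved stays moved. The work goes in short steps, Python scripts to look and compute and a tool call to move; the robot and the scene stay as the last step left them, time stands still between calls to the robot, and variables do not carry over. Pictures are saved under pics/ and viewed, at most 10 in all, crops included, and the job is handed in when it is done.

Besides the shell and the picture viewer there is one more tool, called after "Call:" by a JSON object that holds its "name" and its "arguments". servo_tool: Moves the arm, as the interface text tells. Its arguments: {"type":"object","properties":{"steps":{"type":"array"},"hand":{"type":"number"}},"required":["steps"]}

```bash
mkdir -p pics; python3 - <<'E'
from workcell import robot, imaging
import cv2
for c in ["scene","top"]:
    im=imaging.read_camera(c); cv2.imwrite(f"pics/{c}0.png",im[:,:,::-1])
    i=imaging.camera_info(c); print(c,i["fx"],i["fy"],i["cx"],i["cy"],i["T"])
    for t in ["mark","lip_edge","booth","tall_jar"]:
        print(t,[(d["bbox"],round(d["conf"],2)) for d in imaging.look_for(t,c)[:3]])
print(imaging.camera_info("wrist")); print(robot.sense())
E
```

```text
scene 366.79248649777645 366.79248649777645 255.08955758789247 192.52052044411042 [[ 0.56367534  0.66798707 -0.48586355  1.10951404]
 [ 0.8259395  -0.46272155  0.32204457 -0.3874577 ]
 [-0.00969792 -0.58282248 -0.81254164  1.15530742]
 [ 0.          0.          0.          1.        ]]
mark [([212.6, 172.5, 136.7, 60.4], 0.81)]
lip_edge [([227.7, 153.6, 113.9, 85.9], 0.87), ([92.2, 236.1, 37.9, 37.9], 0.62)]
booth [([202.2, 86.6, 176.0, 242.8], 0.56)]
tall_jar [([93.5, 235.6, 37.3, 39.5], 0.74), ([296.6, 233.7, 36.8, 30.8], 0.3)]
top 471.6332291584866 471.6332291584866 256.65881781228904 194.30318181195366 [[-6.14501951e-03 -9.94491174e-01  1.04640071e-01  3.86461451e-01]
 [-9.99981119e-01  6.11449264e-03 -6.12523655e-04 -2.85527249e-02]
 [-3.06715776e-05 -1.04641860e-01 -9.94509970e-01  1.59755538e+00]
 [ 0.00000000e+00  0.00000000e+00  0.00000000e+00  1.00000000e+00]]
mark [([166.7, 145.0, 148.0, 25.3], 0.68)]
lip_edge [([174.2, 132.4, 132.6, 51.5], 0.58)]
booth [([146.8, 77.3, 184.1, 105.2], 0.63), ([175.1, 133.8, 133.1, 48.8], 0.42)]
tall_jar [([379.4, 219.8, 34.8, 28.4], 0.62)]

[... 469 characters left out ...]
, 'joint_pos': array([-1.28100506e+00,  2.38236107e-01, -1.35608233e-02,  1.31921031e+00,
        1.37770417e-05,  1.57081207e+00]), 'joint_velocities': array([ 0.00102903,  0.00098694,  0.00066914, -0.00040704,  0.0009166 ,
        0.00078563]), 'joint_torque': array([-1.33097815e-04, -5.38167214e+01,  3.46477783e+01,  4.00695702e-03,
       -1.42403460e-04,  4.49169406e-06]), 'tool_pos': array([ 0.15000175, -0.50303409,  0.23923355]), 'ee_rot': array([-1.05345299e-04,  9.89522112e-01,  1.44381363e-01, -8.41116911e-06]), 'force': array([-0.44404704,  0.14499844, -0.60785606]), 'wrist_torque': array([ 0.02845028, -0.02528914, -0.00794985]), 'gripper_force': 0.0, 'opening': 0.996590256044258}
```

View pics/scene0.png

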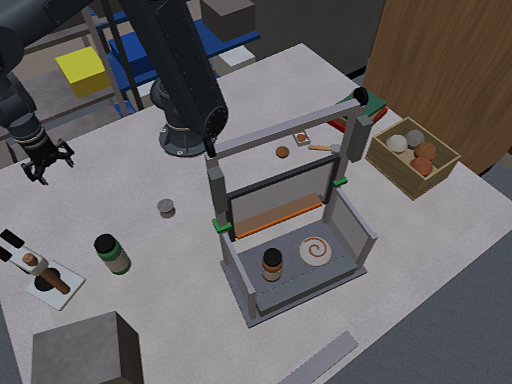

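View pics/top0.png

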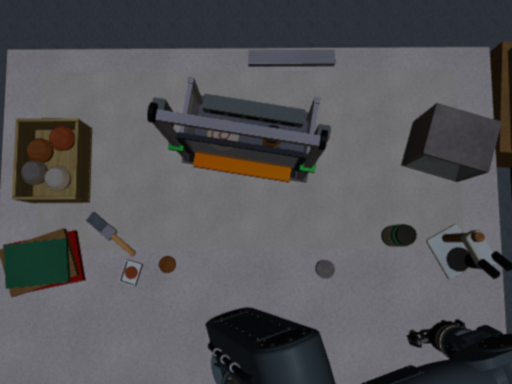

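The scene view is from behind the booth: collars at (222,226) and (340,183), lip at about (280,215). In the top view the collars are at (177,148) and (307,169), the lip spans (194,160) to (291,175), and the path in front of the lip is clear. Next I'll measure the masks.

```bash
python3 - <<'E'
import cv2,numpy as np
out=[]
for c,(x0,y0,x1,y1) in {"scene":(205,165,355,245),"top":(160,130,320,190)}.items():
    im=cv2.imread(f"pics/{c}0.png"); h=cv2.cvtColor(im,cv2.COLOR_BGR2HSV)
    for n,lo,hi in [("green",(50,150,60),(75,255,255)),("orange",(5,170,70),(18,255,255))]:
        m=cv2.inRange(h,lo,hi); z=np.zeros_like(m); z[y0:y1,x0:x1]=m[y0:y1,x0:x1]
        k,l,s,ce=cv2.connectedComponentsWithStats(z)
        for i in range(1,k):
            if s[i,4]>12:
                p=np.argwhere(l==i)[:,::-1].astype(np.float32)
                print(c,n,s[i],ce[i].round(1),cv2.boxPoints(cv2.minAreaRect(p)).round(1).tolist())
    out.append(cv2.resize(im[y0:y1,x0:x1],(800,(y1-y0)*800//(x1-x0)),interpolation=cv2.INTER_CUBIC)[:300])
cv2.imwrite("pics/crop.png",np.vstack(out)[:600])
E
```

```text
scene green [333 177  14   8  44] [339.5 181.2] [[332.70001220703125, 181.10000610351562], [345.1000061035156, 176.60000610351562], [346.6000061035156, 180.5], [334.1000061035156, 185.10000610351562]]
scene green [213 219  19  13  85] [220.9 225.6] [[212.0, 219.39999389648438], [226.6999969482422, 213.6999969482422], [231.3000030517578, 225.89999389648438], [216.6999969482422, 231.5]]
scene orange [237 202  85  37 310] [278.6 220.4] [[236.39999389648438, 235.60000610351562], [320.79998779296875, 201.5], [322.1000061035156, 204.6999969482422], [237.6999969482422, 238.8000030517578]]
top green [169 144  15   7  64] [176.1 147.3] [[168.5, 149.10000610351562], [169.0, 143.89999389648438], [183.3000030517578, 145.1999969482422], [182.8000030517578, 150.39999389648438]]
top green [300 164  15   8  71] [306.9 168.3] [[300.0, 164.0], [314.0, 164.0], [314.0, 171.0], [300.0, 171.0]]
top orange [ 193  152   99   29 1416] [241.8 166.3] [[192.60000610351562, 165.6999969482422], [194.89999389648438, 151.1999969482422], [291.29998779296875, 167.0], [289.0, 181.5]]
```

View pics/crop.png

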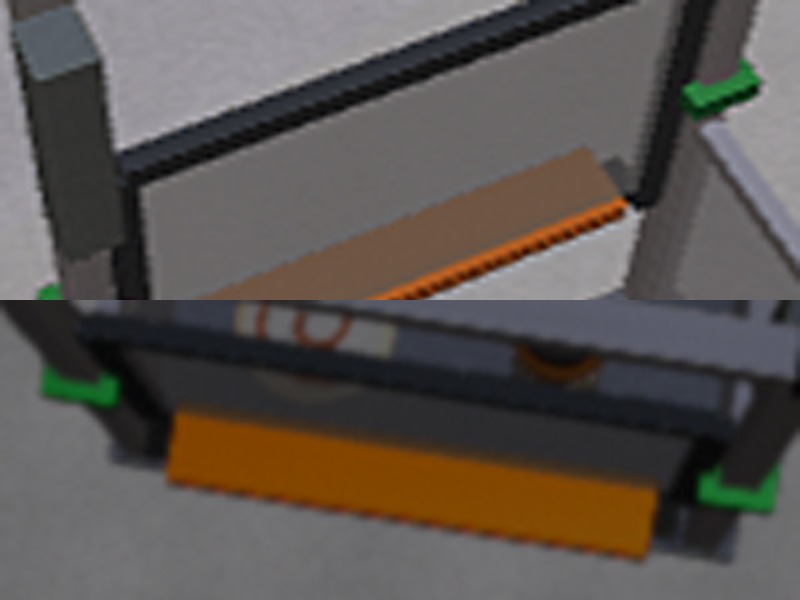

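The lip is unobstructed in the top view, and both collars show in both views (parts of their back and upper edges are hidden). I'll fit the booth pose, collar height and window height to the visible extents.

```bash
cat > fit.py <<'E'
import cv2,numpy as np,itertools
from scipy.optimize import least_squares
from workcell import imaging
def mask(c,n,box):
    h=cv2.cvtColor(cv2.imread(f"pics/{c}0.png"),cv2.COLOR_BGR2HSV)
    lo,hi={"g":((50,120,50),(75,255,255)),"o":((4,150,60),(20,255,255))}[n]
    m=cv2.inRange(h,lo,hi); x0,y0,x1,y1=box; z=np.zeros_like(m); z[y0:y1,x0:x1]=m[y0:y1,x0:x1]
    return np.argwhere(z)[:,::-1].astype(float)
def box(cx,cy,cz,sx,sy,sz): return np.array([[cx+a*sx/2,cy+b*sy/2,cz+d*sz/2] for a,b,d in itertools.product((-1,1),repeat=3)])
def proj(P,c):
    i=imaging.camera_info(c); T=i["T"]; q=(P-T[:3,3])@T[:3,:3]
    return q[:,:2]/q[:,2:]*[i["fx"],i["fy"]]+[i["cx"],i["cy"]]
def world(P,p):
    c,s=np.cos(p[2]),np.sin(p[2]); return P@np.array([[c,s,0],[-s,c,0],[0,0,1]])+[p[0],p[1],0]
D=lambda degs:[(np.cos(np.radians(a)),np.sin(np.radians(a))) for a in degs]
# (cam, colour, region, model, visible directions in image degrees, y down)
col=lambda y:(lambda p:box(0,y,p[3],.044,.044,.016))
lip=lambda p:box(-.021,0,p[4]+.008,.042,.3,.016)
F=[("top","g",(162,138,190,155),col(.19),(10,55,90,100,180)),
   ("top","g",(296,158,320,178),col(-.19),(10,55,90,100,180)),
   ("top","o",(188,145,296,186),lip,(10,60,100,150,190,240,280,330)),
   ("scene","g",(328,172,352,190),col(.19),(0,60,70,90,180,-20)),
   ("scene","g",(208,215,236,235),col(-.19),(60,70,90,180,160)),
   ("scene","o",(230,198,330,242),lip,(68,90,110,20))]
M=[mask(c,n,b) for c,n,b,_,_ in F]
def res(p):
    r=[]
    for (c,n,b,m,dd),X in zip(F,M):
        q=proj(world(m(p),p),c)
        for d in D(dd): r.append((q@d).max()-(X@d).max()-.4)
    return np.array(r)
if __name__=="__main__":
    s=least_squares(res,[.6,0,.1,.3,.16],loss="soft_l1",f_scale=.7)
    p=s.x; cov=np.linalg.inv(s.jac.T@s.jac)
    print("x y yaw zmark zlip",p.round(4),"sd/px",np.sqrt(np.diag(cov)).round(4))
    r=res(p); k=0
    for f in F: print(f[0],f[1],r[k:k+len(f[4])].round(2)); k+=len(f[4])
    print("q",p[4]-.14,"rise needed",p[3]-p[4]-.008)
    np.save("p.npy",p)
E
python3 fit.py
```

```text
x y yaw zmark zlip [ 0.6481  0.0129 -0.1671  0.2731  0.1374] sd/px [0.001  0.0013 0.0058 0.003  0.0061]
top g [-0.42  0.36  0.09 -0.66  2.11]
top g [ 0.04  0.37  0.08 -1.18  1.18]
top o [-1.28  0.04 -0.51  0.12 -0.9  -0.15 -0.65 -0.21]
scene g [ 2.16  0.87 -0.3  -0.33  5.13  2.04]
scene g [0.43 0.18 1.61 1.41 0.61]
scene o [-31.7   -0.31   2.77 -12.53]
q -0.0025895090770232387 rise needed 0.12768850240087345
```

Call:
{"name": "servo_tool", "arguments": {"steps": [{"xyz": [0,0,0],"angular": [0,0,0.115]},{"xyz": [0,0,0],"angular": [0,0,0.115]},{"xyz": [0,0,0],"angular": [0,0,0.115]},{"xyz": [0,0,0],"angular": [0,0,0.115]},{"xyz": [0,-20,0],"angular": [0,0,0]}], "hand": -1}}

```text
clock: 0.92
tool_pos: [0.1533, -0.4855, 0.2389]
ee_rot: [0.001, 0.996, -0.089, 0.0]
force: [0.0, 1.5, 0.0]
opening: 0.299
gripper_force: 0.0
```

Call:
{"name": "servo_tool", "arguments": {"steps": [{"xyz": [7,-28,0],"angular": [0,0,0]},{"xyz": [7,-28,0],"angular": [0,0,0]},{"xyz": [7,-28,0],"angular": [0,0,0]},{"xyz": [7,-28,0],"angular": [0,0,0]},{"xyz": [7,-28,0],"angular": [0,0,0]}]}}

```text
clock: 1.33
tool_pos: [0.2118, -0.3501, 0.2393]
ee_rot: [0.0, 0.996, -0.085, 0.0]
force: [-0.3, 0.3, 0.4]
opening: 0.004
gripper_force: 0.0
```

Call:
{"name": "servo_tool", "arguments": {"steps": [{"xyz": [8,-28,0],"angular": [0,0,0]},{"xyz": [8,-28,0],"angular": [0,0,0]},{"xyz": [8,-28,0],"angular": [0,0,0]},{"xyz": [8,-28,0],"angular": [0,0,0]},{"xyz": [8,-28,0],"angular": [0,0,0]}]}}

```text
clock: 1.75
tool_pos: [0.275, -0.2189, 0.2395]
ee_rot: [0.0, 0.996, -0.085, 0.0]
force: [0.8, -0.4, -0.1]
opening: 0.0
gripper_force: 0.0
```

Call:
{"name": "servo_tool", "arguments": {"steps": [{"xyz": [8,-28,0],"angular": [0,0,0]},{"xyz": [8,-28,0],"angular": [0,0,0]},{"xyz": [8,-28,0],"angular": [0,0,0]},{"xyz": [8,-28,0],"angular": [0,0,0]},{"xyz": [8,-28,0],"angular": [0,0,0]}]}}

```text
clock: 2.17
tool_pos: [0.3382, -0.0875, 0.2396]
ee_rot: [0.0, 0.996, -0.085, 0.0]
force: [0.5, -0.1, 0.2]
opening: -0.0
gripper_force: 0.0
```

Call:
{"name": "servo_tool", "arguments": {"steps": [{"xyz": [8,-28,0],"angular": [0,0,0]},{"xyz": [8,-28,0],"angular": [0,0,0]},{"xyz": [8,-28,0],"angular": [0,0,0]},{"xyz": [8,-28,0],"angular": [0,0,0]},{"xyz": [0,0,0],"angular": [0,0,0]}]}}

```text
clock: 2.58
tool_pos: [0.3819, -0.0327, 0.2405]
ee_rot: [-0.021, 0.998, -0.058, 0.001]
force: [0.3, -1.1, -0.1]
opening: 0.001
gripper_force: 0.0
```

```bash
python3 - <<'E'
from workcell import robot
s=robot.sense(); print({k:s[k].round(3) for k in ("joint_pos","joint_velocities","tool_pos","ee_rot")})
E
```

```text
{'joint_pos': array([-0.118, -0.006, -0.297,  1.28 ,  0.042,  3.141]), 'joint_velocities': array([-0.028, -0.018, -0.03 ,  0.014, -0.034,  0.001]), 'tool_pos': array([ 0.382, -0.033,  0.24 ]), 'ee_rot': array([-0.021,  0.998, -0.058,  0.001])}
```

Call:
{"name": "servo_tool", "arguments": {"steps": [{"xyz": [0,0,0],"angular": [-0.042,0,-0.06]},{"xyz": [0,0,0],"angular": [0,0.12,0]},{"xyz": [0,0,0],"angular": [0,0.12,0]},{"xyz": [0,0,0],"angular": [0,0.12,0]},{"xyz": [0,0,0],"angular": [0,0.12,0]}]}}

```text
clock: 3.0
tool_pos: [0.3804, -0.0341, 0.2409]
ee_rot: [0.008, 0.97, -0.029, 0.241]
force: [-0.0, -0.2, -0.4]
opening: -0.001
gripper_force: 0.0
```

Call:
{"name": "servo_tool", "arguments": {"steps": [{"xyz": [0,0,0],"angular": [0,0.12,0]},{"xyz": [0,0,0],"angular": [0,0.12,0]},{"xyz": [0,0,0],"angular": [0,0.12,0]},{"xyz": [0,0,0],"angular": [0,0.12,0]},{"xyz": [0,0,0],"angular": [0,0.12,0]}]}}

```text
clock: 3.42
tool_pos: [0.3815, -0.0354, 0.2712]
ee_rot: [0.015, 0.863, -0.025, 0.504]
force: [3.3, -0.5, 3.8]
opening: 0.003
gripper_force: 0.0
```

Call:
{"name": "servo_tool", "arguments": {"steps": [{"xyz": [0,0,0],"angular": [0,0,0]},{"xyz": [0,0,0],"angular": [0,0,0]},{"xyz": [0,0,0],"angular": [0,0,0]}]}}

```text
clock: 3.67
tool_pos: [0.3795, -0.035, 0.2663]
ee_rot: [0.015, 0.866, -0.025, 0.499]
force: [-0.0, -0.1, 0.2]
opening: -0.002
gripper_force: 0.0
```

```bash
python3 - <<'E'
from workcell import robot, imaging
import cv2,json
s=robot.sense(); im=imaging.read_camera("wrist"); cv2.imwrite("pics/wrist0.png",im[:,:,::-1])
json.dump([s["tool_pos"].tolist(),s["ee_rot"].tolist()],open("wpose.json","w"))
print({k:s[k].round(3) for k in ("clock","joint_pos","joint_velocities","tool_pos","ee_rot") if k!="clock"})
E
```

```text
{'joint_pos': array([-0.162, -0.69 , -1.141,  0.077,  0.089,  3.089]), 'joint_velocities': array([ 0.013,  0.026, -0.002, -0.002,  0.002, -0.002]), 'tool_pos': array([ 0.38 , -0.035,  0.266]), 'ee_rot': array([ 0.015,  0.866, -0.025,  0.499])}
```

View pics/wrist0.png

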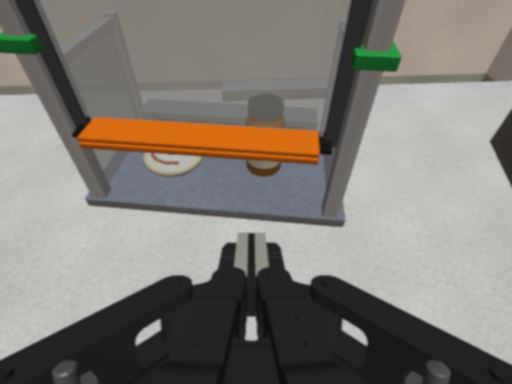

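The wrist view shows the collars at (18,44) and (376,60), the lip from (80,120) to (320,160), and the black pointers at (81,132) and (326,145). I'll refit with this view included.

```bash
cat > fit2.py <<'E'
import json,fit,numpy as np
from fit import *
from scipy.spatial.transform import Rotation as R
t,q=json.load(open("wpose.json")); W=np.eye(4); W[:3,:3]=R.from_quat(q,scalar_first=True).as_matrix(); W[:3,3]=t
_ci=imaging.camera_info
class I:
    @staticmethod
    def camera_info(c):
        i=dict(_ci(c)); 
        if c=="wrist": i["T"]=W@i["hand_eye"]
        return i
fit.imaging=I
F[:]=F[:3]+[("scene","g",F[3][2],F[3][3],(60,70)),("scene","g",F[4][2],F[4][3],(60,70,160))]+[
 ("wrist","g",(0,25,45,60),col(.19),(0,90,80,-60)),
 ("wrist","g",(345,35,405,80),col(-.19),(0,45,90,135,180)),
 ("wrist","o",(70,110,330,168),lip,(0,45,85,95,135,180,225,265,275,315))]
M[:]=[mask(c,n,b) for c,n,b,_,_ in F]
for w in (F,):
    s=least_squares(res,[.648,.013,-.167,.273,.14],loss="soft_l1",f_scale=.7); p=s.x
    print(p.round(4),np.sqrt(np.diag(np.linalg.inv(s.jac.T@s.jac))).round(4))
    r=res(p);k=0
    for f in F: print(f[0],f[1],r[k:k+len(f[4])].round(2)); k+=len(f[4])
    print("rise",p[3]-p[4]-.008)
np.save("p.npy",p)
print("lip edge at y=-.03..-.06",[world(np.array([[-.042,y,p[4]]]),p).round(3).tolist() for y in (0,-.03,-.06)])
E
python3 fit2.py
```

```text
[ 0.6467  0.0129 -0.161   0.2689  0.152 ] [0.001  0.0007 0.005  0.0006 0.0011]
top g [-0.12  1.39  1.21  0.51  1.9 ]
top g [ 0.01  0.56  0.37 -0.8   1.23]
top o [-0.93 -0.13 -0.43  0.66 -0.22  0.35  0.01  0.41]
scene g [ 0.64 -0.31]
scene g [0.99 0.88 0.83]
wrist g [13.85  0.06 -0.09 15.54]
wrist g [ 1.98  0.79 -0.38  0.11  5.23]
wrist o [-1.04  0.28 -1.16 -5.22  0.99  1.26 -0.04 -1.65 -1.24  0.26]
rise 0.10892195469038266
lip edge at y=-.03..-.06 [[[0.605, 0.02, 0.152]], [[0.6, -0.01, 0.152]], [[0.596, -0.04, 0.152]]]
```

```bash
sed -i 's/F\[3\]\[3\],(60,70)/F[3][3],(60,70,90)/; s/(0,90,80,-60)/(90,80,100,-90)/; s/(0,45,90,135,180)/(0,45,90,100,-90)/; s/(0,45,85,95,135,180,225,265,275,315)/(0,45,135,180,225,265,275,315)/' fit2.py
sed -i 's/col(.19),(10,55,90,100,180)/col(.19),(90,100,180)/; s/col(-.19),(10,55,90,100,180)/col(-.19),(10,55,90)/' fit.py
python3 fit2.py
python3 - <<'E'
import sys; sys.path.insert(0,'.')
import os; os.chdir('.')
import fit2 as f, numpy as np, cv2
im=cv2.imread("pics/wrist0.png")[20:180,:420]; 
for y in (.19,-.19):
    q=f.proj(f.world(f.col(y)(f.p),f.p),"wrist")
    print(y,q.round(0).tolist())
    cv2.polylines(im,[cv2.convexHull((q-[0,20]).astype(np.int32))],True,(255,0,255),1)
q=f.proj(f.world(f.lip(f.p),f.p),"wrist"); cv2.polylines(im,[cv2.convexHull((q-[0,20]).astype(np.int32))],True,(255,0,0),1)
cv2.imwrite("pics/ov.png",cv2.resize(im,None,fx=1.9,fy=1.9))
E
```

```text
[ 0.6477  0.0129 -0.1655  0.268   0.1524] [0.001  0.0008 0.005  0.0007 0.0012]
top g [ 0.66 -0.12  1.78]
top g [-0.09  0.51  0.38]
top o [-1.02 -0.3  -0.99  0.38 -0.16  0.82  0.15  0.48]
scene g [1.36 0.36 0.51]
scene g [1.24 1.07 0.79]
wrist g [ 0.27  0.34  1.18 10.  ]
wrist g [ 1.4   1.03  0.5  -0.98  8.49]
wrist o [-1.24 -0.19 -0.    0.92  0.34 -0.73 -0.8   0.54]
rise 0.10759058393892751
lip edge at y=-.03..-.06 [[[0.606, 0.02, 0.152]], [[0.601, -0.01, 0.152]], [[0.596, -0.039, 0.152]]]
[ 0.6477  0.0129 -0.1655  0.268   0.1524] [0.001  0.0008 0.005  0.0007 0.0012]
top g [ 0.66 -0.12  1.78]
top g [-0.09  0.51  0.38]
top o [-1.02 -0.3  -0.99  0.38 -0.16  0.82  0.15  0.48]
scene g [1.36 0.36 0.51]
scene g [1.24 1.07 0.79]
wrist g [ 0.27  0.34  1.18 10.  ]
wrist g [ 1.4   1.03  0.5  -0.98  8.49]
wrist o [-1.24 -0.19 -0.    0.92  0.34 -0.73 -0.8   0.54]
rise 0.10759058393892751
lip edge at y=-.03..-.06 [[[0.606, 0.02, 0.152]], [[0.601, -0.01, 0.152]], [[0.596, -0.039, 0.152]]]
0.19 [[34.0, 54.0], [27.0, 38.0], [-4.0, 52.0], [-13.0, 36.0], [56.0, 39.0], [50.0, 24.0], [21.0, 37.0], [14.0, 23.0]]
-0.19 [[396.0, 70.0], [402.0, 53.0], [351.0, 68.0], [355.0, 51.0], [387.0, 52.0], [392.0, 37.0], [346.0, 51.0], [350.0, 35.0]]
```

View pics/ov.png

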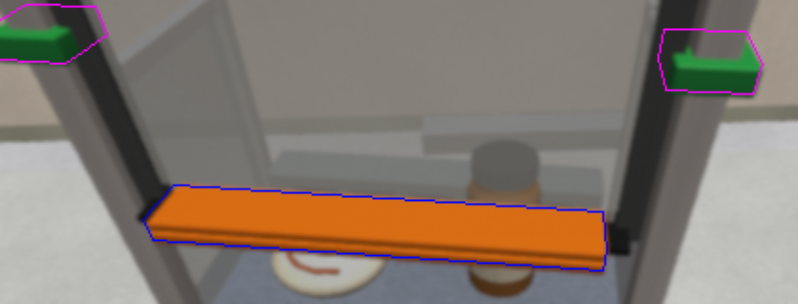

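The overlay matches the lip and the collars' visible outlines: underside at 0.152, collars at 0.268, so the window must rise about 108 mm. I'll reduce the tilt to about 45° and move in low, under the lip.

Call:
{"name": "servo_tool", "arguments": {"steps": [{"xyz": [0,0,15],"angular": [0,-0.1,0]},{"xyz": [0,0,25],"angular": [0,-0.08,0]},{"xyz": [0,0,25],"angular": [0,-0.08,0]},{"xyz": [-3,0,25],"angular": [0,0,0]},{"xyz": [-3,0,25],"angular": [0,0,0]}]}}

```text
clock: 4.13
tool_pos: [0.4656, -0.0392, 0.1887]
ee_rot: [0.011, 0.924, -0.026, 0.382]
force: [0.3, 0.1, -1.4]
opening: 0.002
gripper_force: 0.0
```

```bash
cat > st.py <<'E'
from workcell import robot
import numpy as np
from scipy.spatial.transform import Rotation as R
s=robot.sense(); m=R.from_quat(s["ee_rot"],scalar_first=True).as_matrix()
print(s["joint_pos"].round(3),s["tool_pos"].round(4),"force",s["force"].round(1)); print(m.round(3))
def go(x,y,z): print("to",(x,y,z),(m.T@(np.array([x,y,z])-s["tool_pos"])*1000).round(1))
E
python3 -c "
from st import *
go(.52,-.039,.09)"
```

```text
[-0.106 -0.267 -1.008  0.046  0.035  3.106] [ 0.4656 -0.0392  0.1887] force [ 0.3  0.1 -1.4]
[[ 0.706 -0.056  0.706]
 [-0.039 -0.998 -0.04 ]
 [ 0.707  0.001 -0.708]]
to (0.52, -0.039, 0.09) [-31.3  -3.3 108.2]
```

Call:
{"name": "servo_tool", "arguments": {"steps": [{"xyz": [-8,0,27],"angular": [0,0,0]},{"xyz": [-8,0,27],"angular": [0,0,0]},{"xyz": [-8,0,27],"angular": [0,0,0]},{"xyz": [-8,0,27],"angular": [0,0,0]},{"xyz": [0,0,0],"angular": [0,0,0]}]}}

```text
clock: 4.55
tool_pos: [0.5163, -0.042, 0.0821]
ee_rot: [0.011, 0.926, -0.026, 0.377]
force: [-0.6, 0.2, 0.3]
opening: -0.004
gripper_force: 0.0
```

```bash
python3 -c "
from st import *
go(.60,-.039,.09)"
```

```text
[-0.098  0.113 -1.139 -0.453  0.029  3.112] [ 0.5163 -0.042   0.0821] force [-0.6  0.2  0.3]
[[ 0.715 -0.056  0.697]
 [-0.04  -0.998 -0.04 ]
 [ 0.698  0.    -0.716]]
to (0.6, -0.039, 0.09) [65.2 -7.8 52.6]
```

Call:
{"name": "servo_tool", "arguments": {"steps": [{"xyz": [16,-1,13],"angular": [0,0,0]},{"xyz": [16,-1,13],"angular": [0,0,0]},{"xyz": [16,-1,13],"angular": [0,0,0]},{"xyz": [17,-1,13],"angular": [0,0,0]},{"xyz": [0,0,0],"angular": [0,0,0]}]}}

```text
clock: 4.97
tool_pos: [0.6042, -0.043, 0.1029]
ee_rot: [0.011, 0.922, -0.026, 0.385]
force: [1.3, -0.8, 0.3]
opening: -0.003
gripper_force: 0.0
```

```bash
python3 -c "
from st import *
go(.60,-.039,.128);go(.60,-.039,.24)"
```

```text
[-0.079  0.181 -0.949 -0.35   0.015  3.125] [ 0.6042 -0.043   0.1029] force [ 1.3 -0.8  0.3]
[[ 0.702 -0.056  0.71 ]
 [-0.039 -0.998 -0.041]
 [ 0.711  0.001 -0.703]]
to (0.6, -0.039, 0.128) [ 14.7  -3.7 -20.8]
to (0.6, -0.039, 0.24) [ 94.3  -3.6 -99.5]
```

Call:
{"name": "servo_tool", "arguments": {"steps": [{"xyz": [3.5,0,-3.5],"angular": [0,0,0]},{"xyz": [3.5,0,-3.5],"angular": [0,0,0]},{"xyz": [3.5,0,-3.5],"angular": [0,0,0]},{"xyz": [3.5,0,-3.5],"angular": [0,0,0]},{"xyz": [0,0,0],"angular": [0,0,0]}]}}

```text
clock: 5.38
tool_pos: [0.6003, -0.0429, 0.1219]
ee_rot: [0.011, 0.923, -0.026, 0.384]
force: [-0.0, -0.4, 1.1]
opening: 0.0
gripper_force: 0.0
```

Call:
{"name": "servo_tool", "arguments": {"steps": [{"xyz": [3,0,-3],"angular": [0,0,0]},{"xyz": [3,0,-3],"angular": [0,0,0]}]}}

```text
clock: 5.55
tool_pos: [0.5996, -0.0428, 0.1284]
ee_rot: [0.011, 0.923, -0.026, 0.383]
force: [-0.1, 0.5, -1.5]
opening: 0.004
gripper_force: 0.8
```

Call:
{"name": "servo_tool", "arguments": {"steps": [{"xyz": [3,0,-3],"angular": [0,0,0]},{"xyz": [3,0,-3],"angular": [0,0,0]}]}}

```text
clock: 5.72
tool_pos: [0.5996, -0.0428, 0.1367]
ee_rot: [0.011, 0.923, -0.026, 0.383]
force: [-0.8, 1.0, -2.1]
opening: 0.003
gripper_force: 1.3
```

Call:
{"name": "servo_tool", "arguments": {"steps": [{"xyz": [3.5,0,-3.5],"angular": [0,0,0]},{"xyz": [3.5,0,-3.5],"angular": [0,0,0]},{"xyz": [3.5,0,-3.5],"angular": [0,0,0]},{"xyz": [3.5,0,-3.5],"angular": [0,0,0]},{"xyz": [3.5,0,-3.5],"angular": [0,0,0]}]}}

```text
clock: 6.13
tool_pos: [0.5998, -0.0428, 0.162]
ee_rot: [0.011, 0.923, -0.026, 0.383]
force: [-3.1, 0.3, -2.5]
opening: -0.002
gripper_force: 2.2
```

Call:
{"name": "servo_tool", "arguments": {"steps": [{"xyz": [3.5,0,-3.5],"angular": [0,0,0]},{"xyz": [3.5,0,-3.5],"angular": [0,0,0]},{"xyz": [3.5,0,-3.5],"angular": [0,0,0]},{"xyz": [3.5,0,-3.5],"angular": [0,0,0]},{"xyz": [3.5,0,-3.5],"angular": [0,0,0]}]}}

```text
clock: 6.55
tool_pos: [0.5999, -0.0428, 0.1869]
ee_rot: [0.011, 0.923, -0.026, 0.383]
force: [-4.8, -0.2, -2.9]
opening: -0.002
gripper_force: 2.7
```

Call:
{"name": "servo_tool", "arguments": {"steps": [{"xyz": [3.5,0,-3.5],"angular": [0,0,0]},{"xyz": [3.5,0,-3.5],"angular": [0,0,0]},{"xyz": [3.5,0,-3.5],"angular": [0,0,0]},{"xyz": [2,0,-2],"angular": [0,0,0]},{"xyz": [0,0,0],"angular": [0,0,0]}]}}

```text
clock: 6.97
tool_pos: [0.6002, -0.0428, 0.2052]
ee_rot: [0.011, 0.923, -0.026, 0.384]
force: [-6.3, 0.2, -0.8]
opening: 0.001
gripper_force: 2.3
```

```bash
python3 - <<'E'
from st import *
from workcell import imaging
import cv2
go(.60,-.043,.236)
for c in ("scene","top"): cv2.imwrite(f"pics/{c}1.png",imaging.read_camera(c)[:,:,::-1])
h=cv2.cvtColor(cv2.imread("pics/top1.png"),cv2.COLOR_BGR2HSV)
E
```

```text
[-0.079 -0.025 -0.781  0.027  0.015  3.125] [ 0.6002 -0.0428  0.2052] force [-6.3  0.2 -0.8]
[[ 0.704 -0.056  0.708]
 [-0.039 -0.998 -0.04 ]
 [ 0.709  0.001 -0.705]]
to (0.6, -0.043, 0.236) [ 21.7   0.2 -21.8]
```

```bash
cat > lipz.py <<'E'
import sys,numpy as np,cv2,fit
from fit import *
n=sys.argv[1]; p=np.load("p.npy")
h=cv2.cvtColor(cv2.imread(f"pics/top{n}.png"),cv2.COLOR_BGR2HSV)
m=cv2.inRange(h,(4,150,60),(20,255,255)); z=np.zeros_like(m); z[125:195,180:305]=m[125:195,180:305]
k,l,s,_=cv2.connectedComponentsWithStats(z); X=np.argwhere((s[:,4]>40)[l]&(z>0))[:,::-1].astype(float)
dd=(10,60,100,150,190,240,330)
r=lambda v:np.array([(proj(world(lip([*p[:4],v[0]]),p)+[0,0,0],"top")@d).max()-(X@d).max()-.4 for d in D(dd)])
s=least_squares(r,[.2],loss="soft_l1",f_scale=.7); print("zlip",s.x,"err to mark",s.x[0]+.008-p[3],r(s.x).round(2))
E
cp pics/top0.png pics/topA.png; python3 lipz.py A; python3 lipz.py 1
```

```text
zlip [0.14303492] err to mark -0.11698088112332455 [-1.15 -0.05 -0.57  0.28 -0.65  0.1   0.04]
zlip [0.21976281] err to mark -0.0402529868620905 [-1.18 -0.59 -1.23 -0.81 -1.04  0.02  0.08]
```

Call:
{"name": "servo_tool", "arguments": {"steps": [{"xyz": [3,0,-3],"angular": [0,0,0]},{"xyz": [3,0,-3],"angular": [0,0,0]},{"xyz": [3,0,-3],"angular": [0,0,0]},{"xyz": [3,0,-3],"angular": [0,0,0]},{"xyz": [3,0,-3],"angular": [0,0,0]}]}}

```text
clock: 7.48
tool_pos: [0.6001, -0.0428, 0.2262]
ee_rot: [0.011, 0.923, -0.026, 0.384]
force: [-3.5, 0.5, -2.4]
opening: 0.001
gripper_force: 2.3
```

Call:
{"name": "servo_tool", "arguments": {"steps": [{"xyz": [2,0,-2],"angular": [0,0,0]},{"xyz": [2,0,-2],"angular": [0,0,0]},{"xyz": [1.5,0,-1.5],"angular": [0,0,0]},{"xyz": [0,0,0],"angular": [0,0,0]},{"xyz": [0,0,0],"angular": [0,0,0]}]}}

```text
clock: 7.9
tool_pos: [0.6004, -0.0428, 0.2339]
ee_rot: [0.011, 0.923, -0.026, 0.384]
force: [-3.9, 0.5, -0.4]
opening: 0.001
gripper_force: 1.5
```

Call:
{"name": "servo_tool", "arguments": {"steps": [{"xyz": [-5,0,0],"angular": [0,0,0]},{"xyz": [-10,0,0],"angular": [0,0,0]},{"xyz": [-15,0,0],"angular": [0,0,0]},{"xyz": [-25,0,-10],"angular": [0,0,0]},{"xyz": [-20,0,-20],"angular": [0,0,0]}]}}

```text
clock: 8.32
tool_pos: [0.5257, -0.0385, 0.1997]
ee_rot: [0.011, 0.923, -0.026, 0.383]
force: [-1.5, -0.0, -0.2]
opening: 0.007
gripper_force: 0.0
```

Call:
{"name": "servo_tool", "arguments": {"steps": [{"xyz": [-10,0,-25],"angular": [0,0,0]},{"xyz": [-10,0,-25],"angular": [0,0,0]},{"xyz": [-10,0,-25],"angular": [0,0.1,0]},{"xyz": [-5,0,-15],"angular": [0,0.1,0]},{"xyz": [0,0,0],"angular": [0,0,0]}]}}

```text
clock: 8.73
tool_pos: [0.439, -0.0338, 0.2459]
ee_rot: [0.014, 0.876, -0.024, 0.482]
force: [2.3, 0.6, 3.4]
opening: 0.002
gripper_force: 0.0
```

```bash
python3 - <<'E'
from st import *
from workcell import imaging
import cv2,json
s=robot.sense(); cv2.imwrite("pics/wrist2.png",imaging.read_camera("wrist")[:,:,::-1])
json.dump([s["tool_pos"].tolist(),s["ee_rot"].tolist()],open("wpose2.json","w"))
cv2.imwrite("pics/top2.png",imaging.read_camera("top")[:,:,::-1])
E
python3 lipz.py 2
```

```text
[-0.103 -0.461 -1.135 -0.11   0.039  3.115] [ 0.439  -0.0338  0.2459] force [2.3 0.6 3.4]
[[ 0.534 -0.056  0.844]
 [-0.029 -0.998 -0.048]
 [ 0.845  0.001 -0.535]]
zlip [0.2515571] err to mark -0.008458700898038296 [-1.13 -0.81 -1.23 -0.78 -0.64  0.03 -0.1 ]
```

View pics/wrist2.png

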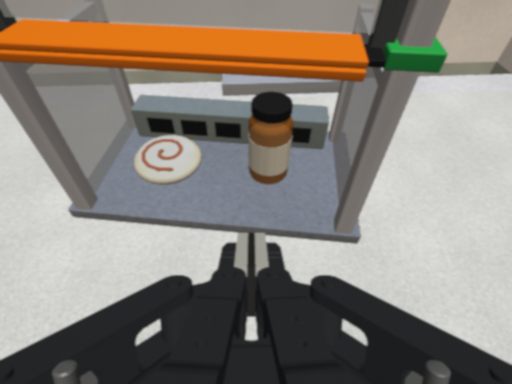

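The lip is now level with the right collar at (415,57), and the pointer is at about (377,55). I'll check the remaining offset numerically with this view.

```bash
cat > chk.py <<'E'
import json,fit,numpy as np,sys
from fit import *
from scipy.spatial.transform import Rotation as R
t,q=json.load(open("wpose2.json")); W=np.eye(4); W[:3,:3]=R.from_quat(q,scalar_first=True).as_matrix(); W[:3,3]=t
_ci=imaging.camera_info
class I:
    camera_info=staticmethod(lambda c: dict(_ci(c),T=W@_ci(c)["hand_eye"]) if c=="wrist" else _ci(c))
fit.imaging=I
h=cv2.cvtColor(cv2.imread("pics/wrist2.png"),cv2.COLOR_BGR2HSV)
def mk(lo,hi,b):
    m=cv2.inRange(h,lo,hi); z=np.zeros_like(m); x0,y0,x1,y1=b; z[y0:y1,x0:x1]=m[y0:y1,x0:x1]; return np.argwhere(z)[:,::-1].astype(float)
G=mk((50,120,50),(75,255,255),(375,30,460,85)); O=mk((4,150,60),(20,255,255),(200,15,380,85))
p0=np.load("p.npy")
def r(v):
    p=np.array([p0[0]+v[2],p0[1]+v[3],p0[2],v[0],v[1]]); o=[]
    for m,X,dd in ((col(-.19),G,(0,45,90)),(lip,O,(0,45,60,-45))):
        q=proj(world(m(p),p),"wrist"); o+=[(q@d).max()-(X@d).max()-.4 for d in D(dd)]
    return np.array(o+[v[2]/.002,v[3]/.002])
s=least_squares(r,[.268,.26,0,0],loss="soft_l1"); print(s.x.round(4),r(s.x).round(2),"pointer-mark",s.x[1]+.008-s.x[0])
E
python3 chk.py
```

```text
[ 0.2662  0.2588  0.0015 -0.0007] [ 1.73  0.54  0.28 -1.22 -0.16 -0.58 -0.22  0.77 -0.36] pointer-mark 0.0006305517912660874
```

```bash
python3 -c "
from workcell import hand_in
print(hand_in())"
```

```text
the job is handed in; nothing more can be done
None
```

The window was pushed up from below and left standing with its pointers within about 1 mm of the collars' mid height by the last wrist picture; the fingers are clear, nothing else was touched, and the job is handed in (no verdict came back).

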